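# Put the lathe set-up pieces back in their places

## Robot

A 6-joint arm with a two-finger parallel gripper is mounted at the origin on the work surface. World frame = base frame: x ahead of the robot, y to its left, z up, the work surface at z = 0. Lengths are in m, angles in rad, forces in N, time in s.
With the tool pointing down it reaches from about 0.3 to 0.775 m from the base axis. Payload 14.6 kg.
Tool frame: the origin (TCP) lies between the finger pads; the fingertips stand 8 mm ahead of it and the grasp point (between the pads) lies 11 mm behind it; x points along the fingers, y is the direction in which the jaws open and shut, and the axes are right-handed (so a half turn about x gives the same grasp; the last joint's range is limited). The gripper opens to 94 mm and grips with 3 to 60 N. Pads are 16 mm wide; open, the fingers measure 119 mm over their backs; the gripper's body (75 mm by 177 mm) begins 78 mm behind the grasp point.
Start: joints at [-1.401, 0.3, 1.521, -0, 1.321, -0.067], TCP at [0.129, -0.535, 0.213] pointing down, gripper open.
Joint ranges: [-3.03, 3.03], [-0.79, 2.21], [0.23, 2.52], [-1.04, 4.18], [0, 3.07], [-2.55, 2.55]. Speed limits (rad/s): [2.22, 2.22, 2.57, 3.14, 3.14, 3.14].

## Interface

Orientations are given as [roll, pitch, yaw] about the fixed x, y, z axes, in that order (R = Rz(yaw) Ry(pitch) Rx(roll)).
In Python, from station import ctrl gives the robot as it stands.
- The arm moves only by the shell command python3 -m creep 'ROWS' [FORCE]. ROWS is a JSON object of lists of equal length, an entry for each row: "hand": the closure, from -1 (fully open) to 1 (shut); "slide": the shift along the tool's x, y, z in m, a list of three; "spin": the turn about the tool's x in degrees. A call has 1 to 12 rows; each row is the pose to reach, as a shift and turn from the pose commanded when the call began, along the tool's axes at that moment; what a row does not reach only later rows make up. A row lasts 1/12 s, in which the tool goes at most 41.7 mm and 7.16 degrees, less where a joint would pass 70% of its speed; a pose out of reach is approached as far as the arm can. A call with a gripper value outside its range is refused whole. The fingers move at their own pace and stop on an object; FORCE is the grip in N (left out, the last holds). Time passes only in rows, so rows that repeat a pose let the fingers close. It gives the time, the measured TCP pose, the force and the opening at its end, in the units of the state.
- ctrl.get_obs(): the state, without advancing time (a new reading comes with each control period).
- ctrl.camera(name): name is "side" or "top" or "wrist"; returns the picture (420x560x3 uint8, red, green, blue); there is no depth.
- ctrl.calibration(name): a dict with "K" (3x3 intrinsics, pixels), "R" (3x3) and "t" (3): a world point X has camera coordinates R X + t. Camera axes: x right, y down, z forward; pixel columns grow to the right and rows downward; lengths in m; the calibration is good to about 2 mm. A picture is of the moment at which its call begins: read the wrist's pose just before it. calibration takes no time and is no camera call; for the wrist camera it gives the pose at the moment of the call.
- ctrl.hand_in(): hands the job in, once; it reports no verdict.
The state is a dict: "time_s": time; "qpos": joint angles; "joint_vel": joint speeds; "tau": joint torques, N m; "ee_pos": TCP position; "eef_rot": TCP orientation; "force": force on the tool from outside, world axes, zero at the start; "moment": the same for the moment, N m; "grip_width": finger opening in m.
Only numpy, scipy, OpenCV 4.12 (cv2) and the standard library are available. Lean on these libraries where they do the work, as an engineer would, in place of code of your own. Each camera call takes 0.05 s, during which the arm holds its last target.

## Task

The lathe job is finished: put the set-up pieces away. Lay each gear flat in the round tray of its size, stand the tool holder in the oblong tray lengthways, and stand the parallel on its edge, fully down, in the empty slot of the rack; set each piece down rather than letting it fall in, and leave the oil bottle and the mug where they stand.

Things in the scene. Friction and masses are not known exactly. Their poses are not given: they have to be found in the camera images.
- large_gear: Steel change gear lying flat: toothed disc 80 mm diameter, 14 mm thick, with a plain round hub 28 mm diameter standing on its middle up to 40 mm above the underside (grip the hub from above). 0.5 to 0.8 kg. Origin: centre of the underside; z up the hub. The wider of the two gears.
- small_gear: Steel change gear lying flat: toothed disc 54 mm diameter, 14 mm thick, with a plain round hub 22 mm diameter standing on its middle up to 40 mm above the underside (grip the hub from above). 0.2 to 0.4 kg. Origin: centre of the underside; z up the hub. The narrower of the two gears.
- tool_holder: Lathe tool holder: dark steel block 60 mm (x) by 42 mm (y) by 36 mm high with a square 12 mm turning tool through it along x, standing out 8 mm at both ends (76 mm overall), and a brass nut 16 mm across, 12 mm high on top, 8 mm from the middle towards +x. Grip the block across its 42 mm (y). 0.4 to 0.75 kg. Origin: centre of the underside; z up.
- parallel: Parallel: plain ground steel strip 90 mm long (x), 10 mm thick (y), 60 mm tall (z), standing upright on its long edge on the bench, two dark round marks on its sides. Grip across the thickness near its top. 0.3 to 0.55 kg. Origin: centre of the underside; z up.
- large_nest: Fixed green round tray (nest) for the large gear: inside diameter 100 mm, outside 112 mm, floor 4 mm thick, rim 14 mm high above the bench. Origin: centre of its underside, on the bench; z up.
- small_nest: Fixed green round tray (nest) for the small gear: inside diameter 74 mm, outside 86 mm, floor 4 mm thick, rim 14 mm high above the bench. Origin: centre of its underside, on the bench; z up.
- holder_nest: Fixed green oblong tray for the tool holder: inside 96 mm (x) by 62 mm (y), outside 108 by 74 mm, floor 4 mm thick, rim 14 mm high above the bench. Origin: centre of its underside, on the bench; x along its length, z up.
- rack: Fixed green slotted rack, 118 mm along x, from 42 mm on the -y side of the origin to 29 mm on +y; slot walls 26 mm high. Three shorter steel parallels (tops 30 to 34 mm up) are fixed in it, one on the +y and two on the -y side of the one empty slot: 110 mm long (x), 20 mm wide (y), floor 4 mm thick. Origin: on the bench under the middle of the empty slot; x along the slot, z up.
- oil_bottle: Bystander: yellow oil bottle 56 mm diameter, 140 mm tall, standing at the left edge of the work. Origin: centre of its underside.
- mug: Bystander: blue mug, 80 mm across, 90 mm tall, standing at the right edge of the work. Origin: centre of its underside.

How it is judged:
At the end, for the whole second after the job is handed in: Each piece rests in its own place: underside below 10 mm over the bench, upright within 0.12 rad, centred within 14 mm (parallel: 8 mm across the slot), tool holder turned at most 0.45 rad and parallel 0.2 rad from its place, either way round; all released and at rest (z of large_gear in the frame of large_nest between -0.002 and 0.01 m and angle between each of large_gear, small_gear, tool_holder, parallel's own z axis and vertical below 0.12 rad and linear speed of each of large_gear, small_gear, tool_holder, parallel below 0.02 m/s and angular speed of each of large_gear, small_gear, tool_holder, parallel below 0.2 rad/s and z of small_gear in the frame of small_nest between -0.002 and 0.01 m and z of tool_holder in the frame of holder_nest between -0.002 and 0.01 m and z of parallel in the frame of rack between -0.002 and 0.01 m and horizontal distance between large_gear and large_nest below 0.014 m and horizontal distance between small_gear and small_nest below 0.014 m and x of tool_holder in the frame of holder_nest between -0.014 and 0.014 m and y of tool_holder in the frame of holder_nest between -0.014 and 0.014 m and angle between the x axis of tool_holder and the x axis of holder_nest, either way round below 0.45 rad and x of parallel in the frame of rack between -0.014 and 0.014 m and y of parallel in the frame of rack between -0.008 and 0.008 m and angle between the x axis of parallel and the x axis of rack, either way round below 0.2 rad); the robot touches nothing.
It fails at once if a piece is let fall into its place (faster than 0.6 m/s there, out of the fingers) ((distance between large_gear and large_nest below 0.06 m and contact force between large_gear and the fingers below 0.05 N and linear speed of large_gear above 0.6 m/s) or (distance between small_gear and small_nest below 0.06 m and contact force between small_gear and the fingers below 0.05 N and linear speed of small_gear above 0.6 m/s) or (distance between tool_holder and holder_nest below 0.06 m and contact force between tool_holder and the fingers below 0.05 N and linear speed of tool_holder above 0.6 m/s) or (distance between parallel and rack below 0.06 m and contact force between parallel and the fingers below 0.05 N and linear speed of parallel above 0.6 m/s)).
It fails at once if the oil bottle is knocked over or pushed more than 30 mm (distance of oil_bottle from where it was at the start of the episode above 0.03 m or angle between oil_bottle's own z axis and vertical above 0.4 rad).
It fails at once if the mug is knocked over or pushed more than 30 mm (distance of mug from where it was at the start of the episode above 0.03 m or angle between mug's own z axis and vertical above 0.4 rad).
It also fails if it takes over 128 s, if anything falls off the work surface, if the arm or the gripper's body presses on something with over 40 N, if the wrist force passes 120 N, or if a joint passes its speed limit or range.

## Working session

There is one attempt and no reset: what is moved stays moved. The work goes in short steps, Python scripts to look and compute and a shell command to move; the robot and the scene stay as the last step left them, time stands still between calls to the robot, and variables do not carry over. Pictures are saved under pics/ and viewed, and the job is handed in when it is done.

```bash
mkdir -p pics; ls
python3 - <<'E'
from station import ctrl
import cv2
print(ctrl.get_obs())
for n in("top","side","wrist"):
    c=ctrl.calibration(n);print(n,c)
    cv2.imwrite(f"pics/{n}0.png",ctrl.camera(n)[:,:,::-1])
E
```

```text
pics
{'time_s': 0.0, 'qpos': array([-1.40063288e+00,  3.00491875e-01,  1.52160511e+00,  1.31980384e-05,
        1.32072146e+00, -6.66173197e-02]), 'joint_vel': array([ 0.00113803,  0.00024922, -0.00129293,  0.00017471,  0.00034047,
       -0.00152195]), 'tau': array([-3.04583218e-04, -5.31809056e+01, -3.52734554e+01,  7.08380551e-02,
        2.44027114e-02, -1.22905931e-04]), 'ee_pos': array([ 0.12896138, -0.53439002,  0.21286478]), 'eef_rot': array([-1.64784202,  1.56957047,  1.73052812]), 'force': array([ 0.46009313, -0.48934553,  0.01921869]), 'moment': array([ 0.03163365,  0.00702903, -0.00405874]), 'grip_width': 0.09408849981044981}
top {'K': array([[400.2662331 ,   0.        , 284.72283209],
       [  0.        , 400.2662331 , 207.8417736 ],
       [  0.        ,   0.        ,   1.        ]]), 'R': array([[-0.01322564, -0.99979318, -0.01544944],
       [-0.98243541,  0.01586908, -0.18592694],
       [ 0.18613366,  0.01271907, -0.9824421 ]]), 't': array([0.00834594, 0.54633694, 1.06670839])}
side {'K': array([[399.7255089 ,   0.        , 279.46208961],
       [  0.        , 399.7255089 , 210.30552038],
       [  0.        ,   0.        ,   1.        ]]), 'R': array([[-0.79514316, -0.60640534,  0.00446299],
       [-0.35747368,  0.46276361, -0.81121046],
       [ 0.48985705, -0.64662384, -0.58473727]]), 't': array([0.40702539, 0.22061443, 0.841513  ])}
wrist {'K': array([[337.5572678 ,   0.        , 280.13808286],
       [  0.        , 337.5572678 , 204.2163877 ],
       [  0.        ,   0.        ,   1.        ]]), 'R': array([[ 0.23334025, -0.97239466, -0.00098025],
       [-0.93173557, -0.22387173,  0.28592005],
       [-0.27824657, -0.06580332, -0.95825298]]), 't': array([-0.54975408, -0.02969367,  0.39321071])}
```

View pics/top0.png

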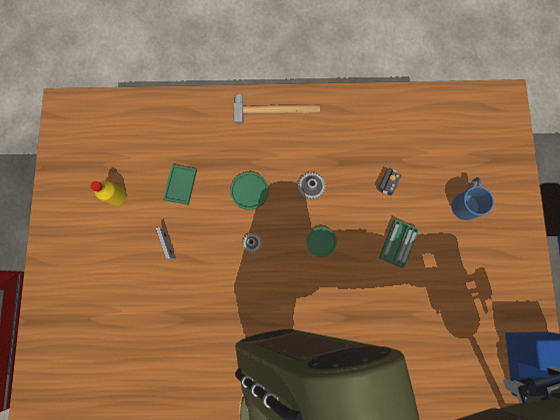

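View pics/side0.png

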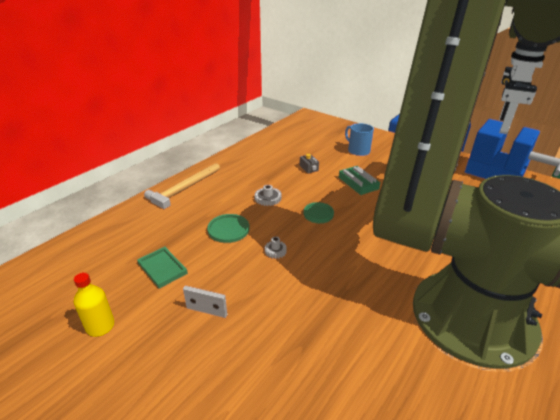

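View pics/wrist0.png

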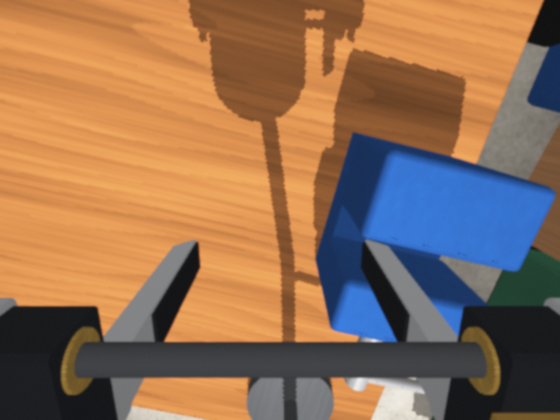

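The top view shows every piece clear of the arm: bottle (110,193), oblong tray (180,184), large tray (249,190), large gear (312,184), holder (388,181), mug (475,200), parallel (165,240), small gear (252,242), small tray (321,241) and rack (399,242). Next I measure them from the masks.

```bash
cat > h.py <<'E'
import numpy as np,cv2
from station import ctrl
def cast(c,uv,z):
    uv=np.atleast_2d(np.asarray(uv,float)); d=np.c_[uv,np.ones(len(uv))]@np.linalg.inv(c["K"]).T@c["R"]
    o=-c["R"].T@c["t"]; return o+d*((z-o[2])/d[:,2])[:,None]
def proj(c,X):
    p=(np.atleast_2d(X)@c["R"].T+c["t"])@c["K"].T; return p[:,:2]/p[:,2:]
def wrist(name):
    c=ctrl.calibration("wrist"); im=ctrl.camera("wrist")[:,:,::-1].copy(); cv2.imwrite(f"pics/{name}.png",im); return c,im
E
python3 - <<'E'
from h import *
c=ctrl.calibration("top"); im=cv2.imread("pics/top0.png"); hsv=cv2.cvtColor(im,cv2.COLOR_BGR2HSV)
g=cv2.inRange(hsv,(60,70,25),(95,255,200)); g[300:]=0
for k in cv2.findContours(g,cv2.RETR_EXTERNAL,cv2.CHAIN_APPROX_NONE)[0]:
    if cv2.contourArea(k)<200: continue
    P=cast(c,k[:,0],0.014)[:,:2].astype(np.float32)*1000
    print("green",k[:,0].mean(0),cv2.minAreaRect(P),cv2.minEnclosingCircle(P))
big=cv2.resize(im[150:280,130:430],None,fx=2.6,fy=2.6,interpolation=cv2.INTER_CUBIC);cv2.imwrite("pics/crop0.png",big)
for n,uv,z in [("lg",(312,184),.04),("sg",(252,241),.04),("th",(389,181),.03),("par",(165,239),.06),("bot",(112,195),.05),("mug",(477,203),.09)]: print(n,cast(c,uv,z)*1000)
E
```

```text
green [321.13414634 241.07317073] ((454.8792724609375, -100.95635223388672), (79.54826354980469, 82.55585479736328), 88.64958190917969) ((455.3326416015625, -101.41924285888672), 41.76582336425781)
green [401.7804878  244.49268293] ((447.3138122558594, -321.0662536621094), (72.95977020263672, 120.33065032958984), 65.2679443359375) ((447.2757568359375, -321.38482666015625), 68.23979949951172)
green [248.9047619  190.02857143] ((608.5119018554688, 104.4388656616211), (105.35856628417969, 107.99983215332031), 89.71421813964844) ((608.1395874023438, 104.18842315673828), 55.63673400878906)
green [179.76521739 184.16521739] ((629.8668823242188, 307.58624267578125), (75.77336883544922, 108.03472900390625), 78.43318939208984) ((630.045654296875, 307.4977111816406), 63.23578643798828)
lg [[616.45956618 -78.20854401  40.        ]]
sg [[456.14129338  92.74545644  40.        ]]
th [[ 624.0513018 -299.9203976   30.       ]]
par [[463.06489737 329.82799283  60.        ]]
bot [[591.5734848  489.15957255  50.        ]]
mug [[ 543.95207449 -515.77430905   90.        ]]
```

View pics/crop0.png

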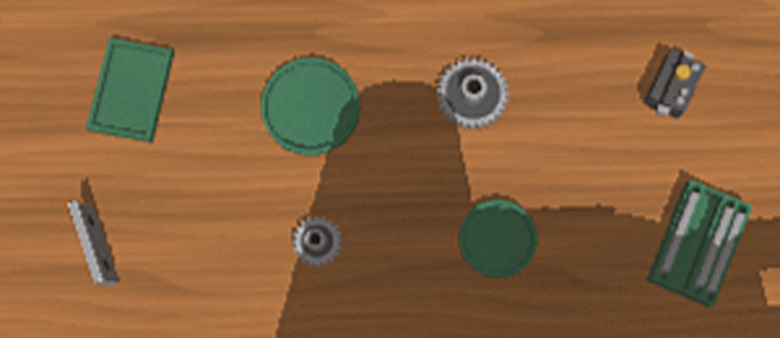

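Crop: the trays, gears, rack with its empty slot between one parallel (left, +y) and two (right), holder with the nut towards upper left, and the parallel leaning only by perspective. I now work out the first move, towards the holder.

```bash
cat >> h.py <<'E'
from scipy.spatial.transform import Rotation as Ro
def tool():
    o=ctrl.get_obs(); return np.array(o["ee_pos"]),Ro.from_euler("xyz",o["eef_rot"]).as_matrix(),o
def goto(x,y,z,jaw=None):
    "slide (mm) and spin (deg) to TCP x,y,z (m) and jaw axis direction jaw (deg, mod 180)"
    p,R,o=tool(); s=R.T@(np.array([x,y,z])-p)
    a=np.degrees(np.arctan2(R[1,1],R[0,1])); 
    out=[np.round(s*1000,1).tolist()]
    if jaw is not None: out.append(("spin",round(-((jaw-a+90)%180-90),1)))
    print("goto",*out,"jaw now",round(a,1),"q6",round(o["qpos"][5],2),"len",round(np.linalg.norm(s)*1000))
E
python3 - <<'E'
from h import *
p,R,o=tool();print(R.round(3))
c=ctrl.calibration("wrist");C=-c["R"].T@c["t"];print("cam in tool",R.T@(C-p),"axis",R.T@c["R"][2])
print(cast(c,(280,204),0),p)
goto(.62,-.30,.25)
E
```

```text
[[-0.     0.235 -0.972]
 [ 0.001 -0.972 -0.235]
 [-1.    -0.001 -0.   ]]
cam in tool [-0.17175543  0.00028096 -0.08327838] axis [ 9.58238892e-01 -3.57931333e-04  2.85968700e-01]
[[ 0.09851664 -0.54162609  0.        ]] [ 0.12897716 -0.53448189  0.21306604]
goto [-36.8, -112.8, -532.3] jaw now -76.4 q6 -0.07 len 545
```

```bash
python3 -m creep '{"hand":[-1,-1,-1,-1,-1,-1,-1,-1,-1,-1,-1,-1],"slide":[[-0.037,-0.113,-0.53],[-0.037,-0.113,-0.53],[-0.037,-0.113,-0.53],[-0.037,-0.113,-0.53],[-0.037,-0.113,-0.53],[-0.037,-0.113,-0.53],[-0.037,-0.113,-0.53],[-0.037,-0.113,-0.53],[-0.037,-0.113,-0.53],[-0.037,-0.113,-0.53],[-0.037,-0.113,-0.53],[-0.037,-0.113,-0.53]],"spin":[0,0,0,0,0,0,0,0,0,0,0,0]}' 30
python3 - <<'E'
from h import *
goto(.62,-.30,.25)
E
```

```text
time_s: 1.15
ee_pos: [0.5805, -0.3177, 0.2474]
eef_rot: [-0.764, 1.57, 2.614]
force: [-0.4, -1.7, 0.4]
grip_width: 0.0938
goto [-2.6, -7.9, -42.6] jaw now -76.4 q6 0.78 len 43
```

```bash
python3 -m creep '{"hand":[-1,-1,-1,-1,-1,-1],"slide":[[-0.003,-0.01,-0.034],[-0.003,-0.01,-0.034],[-0.003,-0.01,-0.034],[-0.003,-0.01,-0.034],[-0.003,-0.01,-0.034],[-0.003,-0.01,-0.034]],"spin":[0,0,0,0,0,0]}'
python3 - <<'E'
from h import *
wrist("w1"); goto(.62,-.3,.25)
E
```

```text
time_s: 1.65
ee_pos: [0.6087, -0.3023, 0.2508]
eef_rot: [1.917, 1.571, -0.989]
force: [-0.2, -0.1, 0.0]
grip_width: 0.0939
goto [0.9, 0.4, -11.4] jaw now -76.5 q6 0.82 len 11
```

View pics/w1.png

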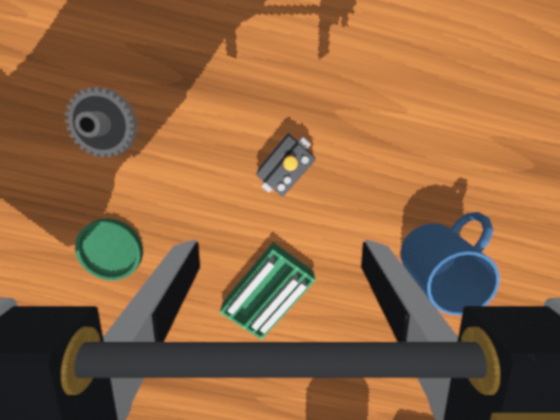

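Wrist view: holder (288,163), its turning tool ends at (268,187) and (305,143), nut (291,163); rack at (268,290), empty slot in its middle; large gear hub (88,124); small tray (109,249); mug (450,265). I zoom in for corners.

Run:
```python
import cv2
im=cv2.imread("pics/w1.png")
a=cv2.resize(im[120:210,240:340],None,fx=6,fy=6,interpolation=cv2.INTER_CUBIC)
cv2.imwrite("pics/w1a.png",a)
a=cv2.resize(im[225:345,205:330],None,fx=5,fy=5,interpolation=cv2.INTER_CUBIC)
cv2.imwrite("pics/w1b.png",a[:600])
```

```text
(no output)
```

View pics/w1a.png

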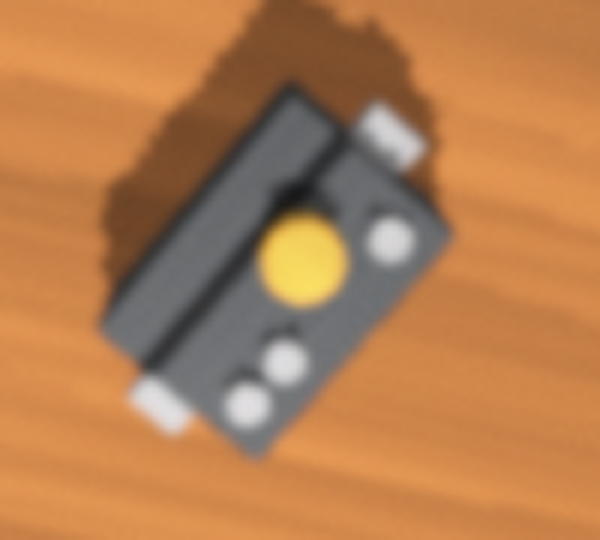

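View pics/w1b.png

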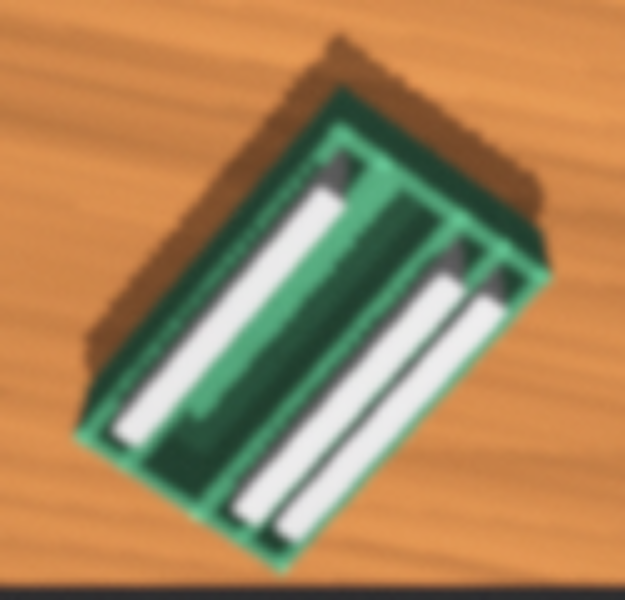

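```bash
cat > m1.py <<'E'
from h import *
E
python3 - <<'E'
from h import *
c=ctrl.calibration("wrist")
def q(name,pts,s,off,z):
    P=cast(c,np.array(pts)/s+off,z)[:,:2]*1000
    d=np.diff(np.r_[P,P[:1]],axis=0)
    print(name,P.mean(0).round(1),"sides",np.linalg.norm(d,axis=1).round(1),"ang",(np.degrees(np.arctan2(d[:,1],d[:,0]))%180).round(1)); return P
q("holder",[(293,83),(452,235),(262,458),(103,328)],6,(240,120),.036)
P=q("rack",[(342,125),(548,272),(285,572),(78,435)],5,(205,225),.026);print(P)
print("nut",cast(c,np.array([302,260])/6+(240,120),.048)*1000,"slot wall inner pts",cast(c,np.array([(382,165),(455,215),(208,510),(138,465)])/5+(205,225),.026)*1000)
im=cv2.imread("pics/w1.png")
hsv=cv2.cvtColor(im,cv2.COLOR_BGR2HSV); g=cv2.inRange(hsv,(60,70,25),(95,255,220))
for k in cv2.findContours(g,cv2.RETR_EXTERNAL,cv2.CHAIN_APPROX_NONE)[0]:
    if cv2.contourArea(k)<500: continue
    P=cast(c,k[:,0],0.014)[:,:2].astype(np.float32)*1000
    print("green",k[:,0].mean(0),cv2.minAreaRect(P),cv2.minEnclosingCircle(P))
print("lg hub",cast(c,(88,124.5),.04)*1000)
E
```

```text
holder [ 623.6 -306.1] sides [41.9 57.2 40.5 59.3] ang [ 60.4 154.1  63.2 155.4]
rack [ 446.  -323.5] sides [ 68.3 117.   70.8 116.4] ang [ 65.5 156.4  65.  155.1]
[[ 513.37665366 -316.38412751]
 [ 485.01708647 -378.53442291]
 [ 377.82350371 -331.59672216]
 [ 407.78141834 -267.46933042]]
nut [[ 630.17423577 -309.09278041   48.        ]] slot wall inner pts [[ 504.85476088 -328.93858274   26.        ]
 [ 495.40854128 -350.71108972   26.        ]
 [ 392.64629582 -306.60641687   26.        ]
 [ 402.28652156 -285.1071838    26.        ]]
green [266.92775665 290.82129278] ((443.7135314941406, -322.7337646484375), (77.19869232177734, 127.71951293945312), 65.41288757324219) ((443.95330810546875, -322.1137390136719), 72.82833099365234)
green [108.47727273 249.01704545] ((458.4848937988281, -106.15473937988281), (82.86399841308594, 87.0474853515625), 72.0430908203125) ((458.12310791015625, -106.37667846679688), 44.38142776489258)
lg hub [[618.99887824 -81.79055841  40.        ]]
```

Run:
```python
from h import *
goto(.6237,-.306,.09,65)
```

```text
goto [160.9, 7.1, -13.6] ('spin', np.float64(38.5)) jaw now -76.5 q6 0.82 len 162
```

```bash
python3 -m creep '{"hand":[-1,-1,-1,-1,-1,-1,-1,-1,-1],"slide":[[0.03,0.007,-0.014],[0.06,0.007,-0.014],[0.1,0.007,-0.014],[0.13,0.007,-0.014],[0.16,0.007,-0.014],[0.16,0.007,-0.014],[0.16,0.007,-0.014],[0.16,0.007,-0.014],[0.16,0.007,-0.014]],"spin":[7,14,21,28,35,38.5,38.5,38.5,38.5]}' 30
python3 - <<'E'
from h import *
wrist("w2")
goto(.6237,-.306,.022,65)
E
```

```text
time_s: 2.45
ee_pos: [0.6252, -0.3055, 0.0921]
eef_rot: [3.077, 1.568, -0.497]
force: [0.2, 1.0, -0.1]
grip_width: 0.094
goto [70.1, 1.1, 1.3] ('spin', np.float64(0.2)) jaw now -114.8 q6 1.5 len 70
```

View pics/w2.png

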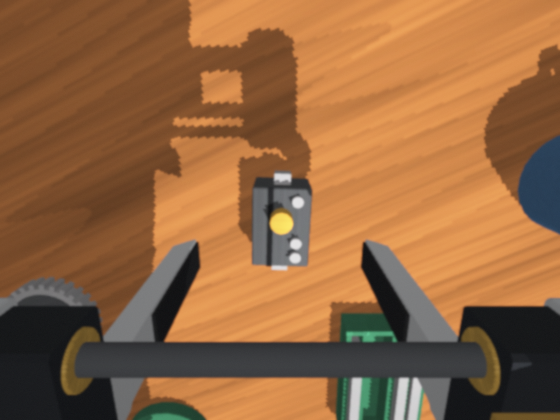

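The holder sits square between the fingers (block 253–311, centre column about 281). I descend, then grip.

```bash
python3 -m creep '{"hand":[-1,-1,-1,-1,-0.5,0.2,0.2,0.2,0.2,0.2,0.2,0.2],"slide":[[0.03,0.001,0.001],[0.055,0.001,0.001],[0.07,0.001,0.001],[0.07,0.001,0.001],[0.07,0.001,0.001],[0.07,0.001,0.001],[0.07,0.001,0.001],[0.07,0.001,0.001],[0.07,0.001,0.001],[0.07,0.001,0.001],[0.07,0.001,0.001],[0.07,0.001,0.001]],"spin":[0,0,0,0,0,0,0,0,0,0,0,0]}' 40
```

```text
time_s: 3.5
ee_pos: [0.6235, -0.3054, 0.0206]
eef_rot: [3.056, 1.571, -0.52]
force: [-0.5, -0.4, 0.1]
grip_width: 0.0439
```

```bash
python3 -m creep '{"hand":[0.6,0.6,0.6,0.6],"slide":[[0,0,0],[0,0,0],[0,0,0],[0,0,0]],"spin":[0,0,0,0]}' 40; python3 -m creep '{"hand":[0.6,0.6,0.6,0.6,0.6,0.6],"slide":[[-0.03,0,0],[-0.06,0,0],[-0.09,0,0],[-0.12,0,0],[-0.12,0,0],[-0.12,0,0]],"spin":[0,0,0,0,0,0]}'
python3 - <<'E'
from h import *
goto(.62,.27,.2,80)
E
```

```text
time_s: 3.83
ee_pos: [0.6235, -0.3053, 0.0206]
eef_rot: [-1.991, 1.571, 0.716]
force: [-0.4, 0.2, 1.4]
grip_width: 0.042
time_s: 4.33
ee_pos: [0.6236, -0.3055, 0.1406]
eef_rot: [3.053, 1.57, -0.524]
force: [0.3, 0.3, -6.7]
grip_width: 0.0419
goto [-59.7, -520.3, 245.9] ('spin', np.float64(-14.9)) jaw now -114.9 q6 1.5 len 579
```

```bash
python3 -m creep '{"hand":[0.6,0.6,0.6,0.6,0.6,0.6,0.6,0.6,0.6,0.6,0.6,0.6],"slide":[[-0.06,-0.03,0.01],[-0.06,-0.065,0.025],[-0.06,-0.1,0.045],[-0.06,-0.13,0.06],[-0.06,-0.165,0.075],[-0.06,-0.2,0.09],[-0.06,-0.235,0.105],[-0.06,-0.27,0.12],[-0.06,-0.305,0.14],[-0.06,-0.34,0.155],[-0.06,-0.365,0.17],[-0.06,-0.365,0.17]],"spin":[-2,-5,-8,-11,-13,-15,-15,-15,-15,-15,-15,-15]}'
python3 - <<'E'
from h import *
goto(.62,.27,.2,80)
E
```

```text
time_s: 5.33
ee_pos: [0.6215, 0.1026, 0.197]
eef_rot: [0.014, 1.566, 2.987]
force: [0.7, 0.3, -6.1]
grip_width: 0.0418
goto [-2.8, -164.8, 29.6] ('spin', np.float64(0.3)) jaw now -99.7 q6 1.84 len 167
```

```bash
python3 -m creep '{"hand":[0.6,0.6,0.6,0.6,0.6,0.6,0.6,0.6],"slide":[[0,-0.035,0.006],[0,-0.07,0.012],[0,-0.105,0.02],[0,-0.14,0.025],[0,-0.165,0.029],[0,-0.165,0.029],[0,-0.165,0.029],[0,-0.165,0.029]],"spin":[0,0,0,0,0,0,0,0]}'
python3 - <<'E'
from h import *
wrist("w3");goto(.63,.3075,.1,78.4)
E
```

```text
time_s: 6.0
ee_pos: [0.6226, 0.2641, 0.198]
eef_rot: [0.593, 1.567, -2.722]
force: [-0.3, -0.7, -5.3]
grip_width: 0.0419
goto [98.6, -44.5, 0.4] ('spin', np.float64(1.6)) jaw now -100.0 q6 2.09 len 108
```

View pics/w3.png

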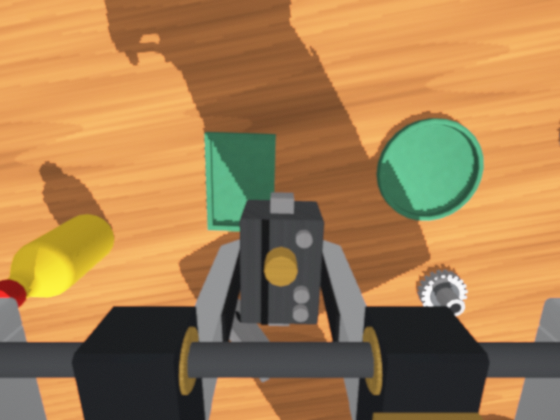

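Tray corners: (206,132), (275,134), (209,231), fourth hidden by the held holder; large tray at (430,168), bottle base at (95,235), well clear.

Run:
```python
from h import *
c=ctrl.calibration("wrist"); im=cv2.imread("pics/w3.png")
hsv=cv2.cvtColor(im,cv2.COLOR_BGR2HSV); g=cv2.inRange(hsv,(60,70,25),(95,255,220))
for k in cv2.findContours(g,cv2.RETR_EXTERNAL,cv2.CHAIN_APPROX_NONE)[0]:
    if cv2.contourArea(k)<500: continue
    kk=k[:,0]
    P=cast(c,kk,0.014)[:,:2].astype(np.float32)*1000
    print("green",kk.mean(0),kk.min(0),kk.max(0),cv2.minAreaRect(P),cv2.minEnclosingCircle(P))
P=cast(c,[(275,133),(205.5,131.5),(208.5,231)],.014)[:,:2]*1000
print(P); d=np.diff(P,axis=0);print(np.linalg.norm(d,axis=1),np.degrees(np.arctan2(d[:,1],d[:,0]))%180, "centre",(P[0]+P[2])/2)
C=(P[0]+P[2])/2/1000
goto(C[0],C[1],.1,78.4)
```

```text
green [236.45016077 177.02893891] [205 133] [274 230] ((630.1681518554688, 306.3475341796875), (72.56173706054688, 107.6075439453125), 78.30355072021484) ((630.5888061523438, 306.19696044921875), 63.646568298339844)
green [429.96180556 168.63541667] [378 119] [482 219] ((608.596435546875, 102.75877380371094), (111.38218688964844, 108.3207778930664), 37.35995101928711) ((608.19384765625, 103.21040344238281), 56.13115692138672)
[[676.57402768 258.97672546]
 [690.63768472 329.51495762]
 [582.81053544 352.32474349]]
[ 71.92655035 110.21334063] [ 78.72442844 168.05572282] centre [629.69228156 305.65073447]
goto [98.6, -42.7, 0.4] ('spin', np.float64(1.6)) jaw now -100.0 q6 2.09 len 107
```

```bash
python3 -m creep '{"hand":[0.6,0.6,0.6,0.6,0.6,0.6,0.6,0.6],"slide":[[0.01,-0.022,0],[0.04,-0.044,0],[0.08,-0.044,0],[0.11,-0.044,0],[0.135,-0.044,0],[0.135,-0.044,0],[0.135,-0.044,0],[0.135,-0.044,0]],"spin":[1.6,1.6,1.6,1.6,1.6,1.6,1.6,1.6]}'
python3 - <<'E'
from h import *
wrist("w4");goto(.63,.3066,.025,78.2)
E
```

```text
time_s: 6.72
ee_pos: [0.6318, 0.3078, 0.0677]
eef_rot: [-2.55, 1.568, 0.389]
force: [-0.4, 0.2, -5.8]
grip_width: 0.0418
goto [43.2, 1.9, 1.7] ('spin', np.float64(0.2)) jaw now -101.6 q6 2.17 len 43
```

View pics/w4.png

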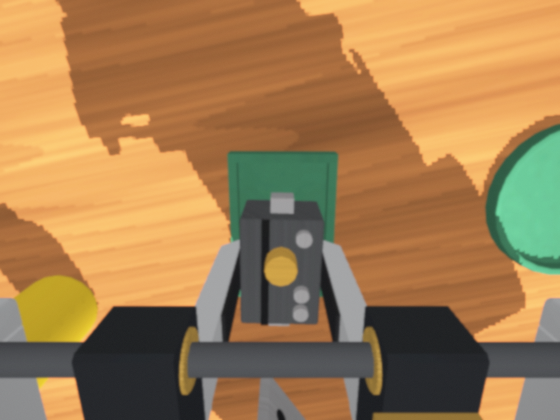

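The holder is lined up with the tray (tray columns 229–337, block centre 282). I lower it.

```bash
python3 -m creep '{"hand":[0.6,0.6,0.6,0.6,0.6,0.6,0.6,0.6],"slide":[[0.01,0.002,0.001],[0.02,0.002,0.001],[0.028,0.002,0.001],[0.034,0.002,0.001],[0.038,0.002,0.001],[0.041,0.002,0.001],[0.042,0.002,0.001],[0.042,0.002,0.001]],"spin":[0,0,0,0,0,0,0,0]}'
```

```text
time_s: 7.43
ee_pos: [0.6298, 0.3066, 0.0264]
eef_rot: [-2.712, 1.569, 0.228]
force: [-10.7, -4.9, 17.8]
grip_width: 0.0418
```

```bash
python3 -m creep '{"hand":[0.0,-0.1,-0.2,-0.3,-0.4,-0.5,-0.6,-0.6,-0.6,-0.6],"slide":[[0,0,0],[0,0,0],[0,0,0],[0,0,0],[-0.001,0,0],[-0.002,0,0],[-0.03,0,0],[-0.06,0,0],[-0.1,0,0],[-0.1,0,0]],"spin":[0,0,0,0,0,0,0,0,0,0]}'
python3 - <<'E'
from h import *
wrist("w5");goto(.463,.36,.2,78.2)
E
```

```text
time_s: 8.27
ee_pos: [0.6319, 0.3075, 0.1323]
eef_rot: [-2.54, 1.559, 0.4]
force: [1.0, -0.7, 2.0]
grip_width: 0.0752
goto [-72.5, -18.5, 174.8] ('spin', np.float64(0.3)) jaw now -101.5 q6 2.17 len 190
```

View pics/w5.png

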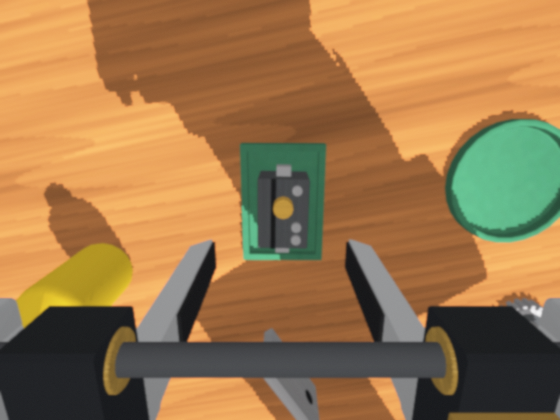

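The holder lies inside the tray (block rows about 171–250, tray rows 143–260). I check the centring by numbers, then view the parallel.

Run:
```python
from h import *
c=ctrl.calibration("wrist"); im=cv2.imread("pics/w5.png")
cv2.imwrite("pics/w5a.png",cv2.resize(im[135:270,230:340],None,fx=4.4,fy=4.4,interpolation=cv2.INTER_CUBIC))
print("nut",cast(c,(284,208),.052)*1000)
T=cast(c,[(240.5,143.5),(326,144),(322,260.5),(243.5,260.5)],.014)*1000; print(T,T.mean(0))
```

```text
nut [[637.07528972 302.84024667  52.        ]]
[[688.65015305 329.54532628  14.        ]
 [673.80944737 259.14769361  14.        ]
 [568.65426838 280.3742134   14.        ]
 [583.17611048 351.9661163   14.        ]] [628.57249482 305.2583374   14.        ]
```

View pics/w5a.png

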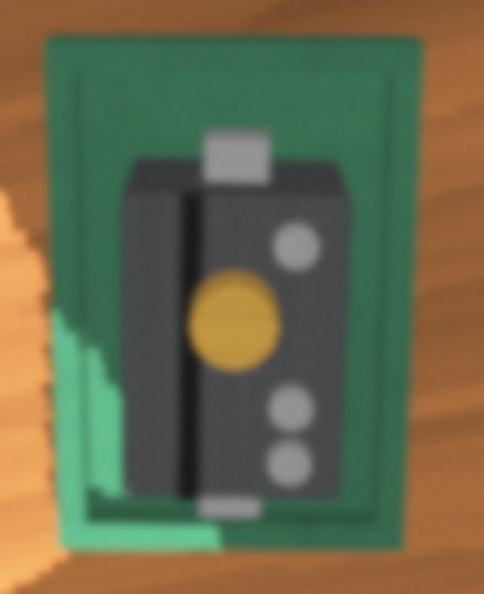

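Nut-derived holder centre (629.3, 304.5) against tray (628.6, 305.3): good. Now the parallel.

```bash
python3 - <<'E'
from h import *
goto(.463,.33,.22,116)
E
python3 -m creep '{"hand":[-1,-1,-1,-1,-1,-1,-1,-1,-1],"slide":[[-0.04,0,0.01],[-0.07,0.004,0.035],[-0.085,0.01,0.07],[-0.085,0.01,0.105],[-0.085,0.01,0.14],[-0.085,0.01,0.168],[-0.085,0.01,0.168],[-0.085,0.01,0.168],[-0.085,0.01,0.168]],"spin":[-7,-14,-21,-28,-35,-37.5,-37.5,-37.5,-37.5]}'
python3 - <<'E'
from h import *
wrist("w6");goto(.463,.33,.22,116)
E
```

```text
goto [-92.6, 10.8, 168.6] ('spin', np.float64(-37.5)) jaw now -101.5 q6 2.17 len 193
time_s: 9.07
ee_pos: [0.4631, 0.3301, 0.2082]
eef_rot: [0.766, 1.571, -1.923]
force: [-0.4, 0.8, 1.0]
grip_width: 0.0942
goto [-12.0, -0.2, 0.3] ('spin', np.float64(-0.1)) jaw now -64.1 q6 1.67 len 12
```

View pics/w6.png

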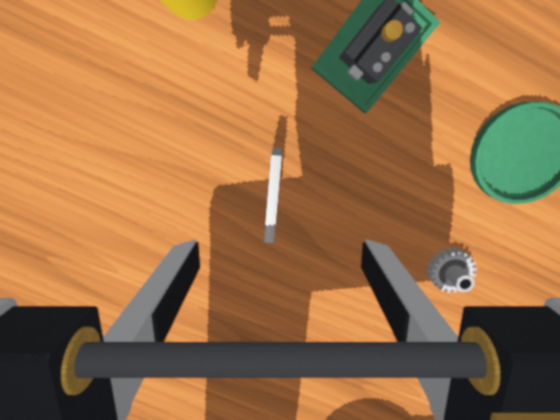

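Parallel seen edge-on from (278,150) to (269,241); small gear hub (465,283).

Run:
```python
from h import *
c=ctrl.calibration("wrist"); im=cv2.imread("pics/w6.png")
cv2.imwrite("pics/w6a.png",cv2.resize(im[140:250,240:310],None,fx=5,fy=5,interpolation=cv2.INTER_CUBIC))
hsv=cv2.cvtColor(im,cv2.COLOR_BGR2HSV); g=cv2.inRange(hsv,(0,0,60),(180,60,255)); m=np.zeros_like(g); m[140:250,240:310]=g[140:250,240:310]
k=max(cv2.findContours(m,cv2.RETR_EXTERNAL,cv2.CHAIN_APPROX_NONE)[0],key=cv2.contourArea)
P=cast(c,k[:,0],.06)[:,:2].astype(np.float32)*1000
print(cv2.minAreaRect(P),cv2.minAreaRect(k))
print("sg hub top",cast(c,(465,283.5),.04)*1000)
(x,y),_,_=cv2.minAreaRect(P)
```

```text
((455.72930908203125, 334.71478271484375), (96.30220031738281, 11.21648120880127), 21.029335021972656) ((272.4930114746094, 194.95684814453125), (11.235978126525879, 94.67901611328125), 4.8645148277282715)
sg hub top [[453.78857468  93.02732434  40.        ]]
```

View pics/w6a.png

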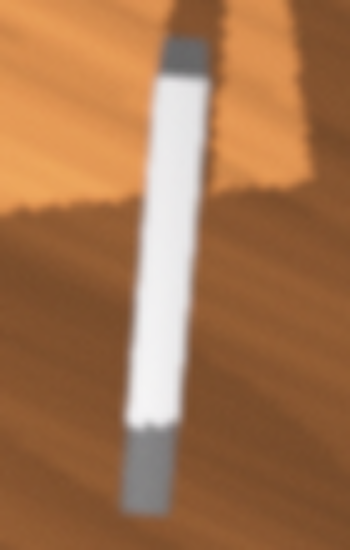

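Run:
```python
from h import *
c=ctrl.calibration("wrist")
P=cast(c,[(276.6,155),(269.2,243)],.06)*1000; d=P[0]-P[1]
C=P.mean(0)/1000
print(P,np.linalg.norm(d),np.degrees(np.arctan2(d[1],d[0])),C)
goto(C[0],C[1],.10,111); goto(C[0],C[1],.045,111)
```

```text
[[494.70400541 348.67882804  60.        ]
 [410.17076279 316.48480631  60.        ]] 90.45620013914849 20.84906079012364 [0.45243738 0.33258182 0.06      ]
goto [108.0, -7.2, 8.6] ('spin', np.float64(4.9)) jaw now -64.1 q6 1.67 len 109
goto [163.0, -7.2, 8.6] ('spin', np.float64(4.9)) jaw now -64.1 q6 1.67 len 163
```

```bash
python3 -m creep '{"hand":[-1,-1,-1,-1,-1,-1,-1],"slide":[[0.04,-0.007,0.009],[0.08,-0.007,0.009],[0.105,-0.007,0.009],[0.105,-0.007,0.009],[0.105,-0.007,0.009],[0.105,-0.007,0.009],[0.105,-0.007,0.009]],"spin":[4.9,4.9,4.9,4.9,4.9,4.9,4.9]}'
python3 - <<'E'
from h import *
wrist("w7");goto(.4525,.3326,.045,110.9)
E
```

```text
time_s: 9.7
ee_pos: [0.4527, 0.3329, 0.1055]
eef_rot: [-2.941, 1.568, 0.568]
force: [-0.9, -0.3, 0.2]
grip_width: 0.0939
goto [60.4, 0.3, 0.3] ('spin', np.float64(0.1)) jaw now -69.0 q6 1.77 len 60
```

View pics/w7.png

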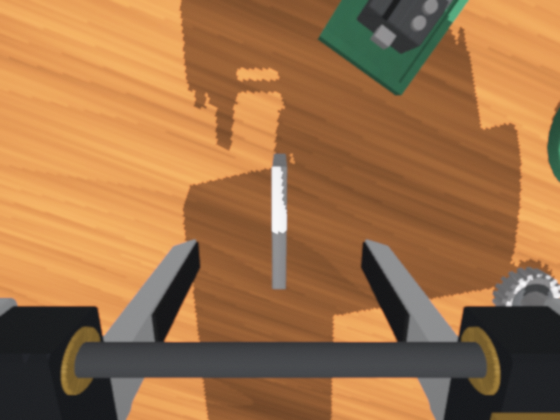

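The parallel is centred (column 279) and aligned between the fingers. I descend and grip, closing past the object's width in steps.

```bash
python3 -m creep '{"hand":[-1,-0.8,-0.6,-0.4,-0.2,0,0.2,0.4,0.6,0.8,1,1],"slide":[[0.02,0,0],[0.04,0,0],[0.055,0,0],[0.06,0,0],[0.06,0,0],[0.06,0,0],[0.06,0,0],[0.06,0,0],[0.06,0,0],[0.06,0,0],[0.06,0,0],[0.06,0,0]],"spin":[0,0,0,0,0,0,0,0,0,0,0,0]}' 40
python3 -m creep '{"hand":[1,1,1,1,1,1,1,1],"slide":[[0,0,0],[0,0,0],[0,0,0],[0,0,0],[0,0,0],[0,0,0],[0,0,0],[0,0,0]],"spin":[0,0,0,0,0,0,0,0]}' 45
```

```text
time_s: 10.75
ee_pos: [0.4516, 0.3325, 0.0436]
eef_rot: [-2.774, 1.571, 0.735]
force: [-0.6, -0.5, -0.9]
grip_width: 0.0242
time_s: 11.42
ee_pos: [0.4516, 0.3325, 0.0435]
eef_rot: [0.178, 1.571, -2.595]
force: [0.1, -0.8, -0.8]
grip_width: 0.0097
```

```bash
python3 -m creep '{"hand":[1,1,1,1,1,1,1],"slide":[[-0.02,0,0],[-0.05,0,0],[-0.09,0,0],[-0.12,0,0],[-0.14,0,0],[-0.14,0,0],[-0.14,0,0]],"spin":[0,0,0,0,0,0,0]}'
python3 - <<'E'
from h import *
goto(.45,-.2,.2,65.5)
E
```

```text
time_s: 12.0
ee_pos: [0.4515, 0.3324, 0.1831]
eef_rot: [-2.903, 1.57, 0.606]
force: [-0.1, 0.4, -3.8]
grip_width: 0.0094
goto [-17.0, 496.3, 192.8] ('spin', np.float64(45.6)) jaw now -68.9 q6 1.77 len 533
```

```bash
python3 -m creep '{"hand":[1,1,1,1,1,1,1,1,1,1,1,1],"slide":[[-0.01,0.03,0.012],[-0.02,0.065,0.025],[-0.02,0.1,0.04],[-0.02,0.13,0.05],[-0.02,0.165,0.064],[-0.02,0.2,0.078],[-0.02,0.235,0.09],[-0.02,0.27,0.105],[-0.02,0.3,0.117],[-0.02,0.335,0.13],[-0.02,0.365,0.142],[-0.02,0.39,0.15]],"spin":[3,6,10,14,18,22,26,30,34,38,42,45.6]}'
python3 - <<'E'
from h import *
goto(.45,-.28,.2,65.5)
E
```

```text
time_s: 13.0
ee_pos: [0.4505, -0.0874, 0.2011]
eef_rot: [0.224, 1.567, 2.933]
force: [0.9, -0.4, -3.7]
grip_width: 0.0096
goto [1.0, 175.1, -80.4] ('spin', np.float64(-0.3)) jaw now -114.8 q6 1.73 len 193
```

```bash
python3 -m creep '{"hand":[1,1,1,1,1,1,1,1,1],"slide":[[0,0.035,-0.016],[0,0.07,-0.032],[0,0.105,-0.048],[0,0.14,-0.064],[0,0.165,-0.076],[0,0.175,-0.08],[0,0.175,-0.08],[0,0.175,-0.08],[0,0.175,-0.08]],"spin":[0,0,0,0,0,0,0,0,0]}'
python3 - <<'E'
from h import *
wrist("w8");goto(.4487,-.3177,.12,65.5)
E
```

```text
time_s: 13.75
ee_pos: [0.4517, -0.2765, 0.2024]
eef_rot: [-0.325, 1.569, 2.389]
force: [0.2, 0.5, -3.8]
grip_width: 0.0096
goto [82.9, 38.9, -14.2] ('spin', np.float64(0.0)) jaw now -114.5 q6 1.38 len 93
```

View pics/w8.png

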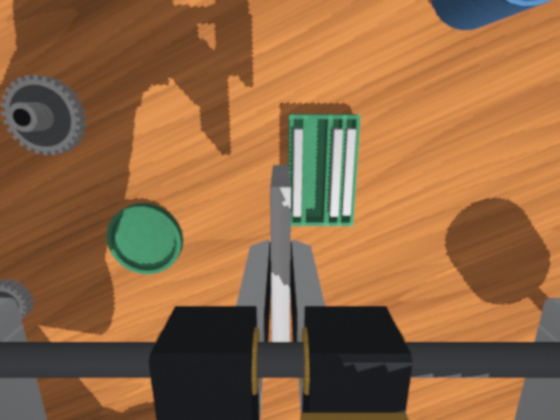

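Rack at columns 289–359, rows 115–225, empty slot near column 315; held parallel at column 281. I zoom for the slot.

Run:
```python
import cv2
im=cv2.imread("pics/w8.png")
cv2.imwrite("pics/w8a.png",cv2.resize(im[105:235,265:375],None,fx=4.6,fy=4.6,interpolation=cv2.INTER_CUBIC))
```

```text
(no output)
```

View pics/w8a.png

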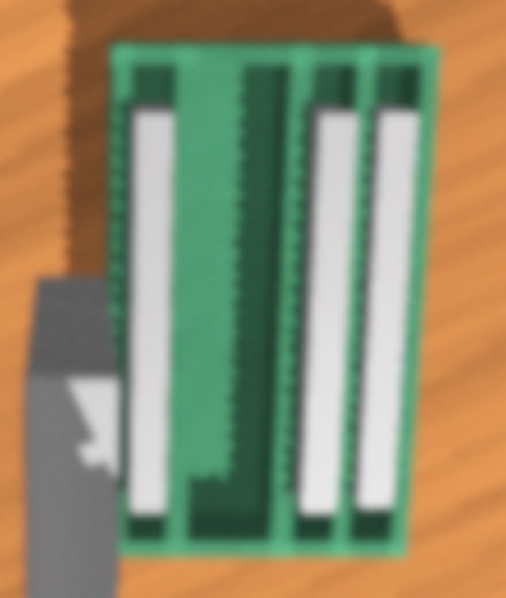

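Run:
```python
from h import *
c=ctrl.calibration("wrist")
f=lambda p,z:cast(c,np.array(p)/4.6+(265,105),z)[:,:2]*1000
P=f([(110,45),(438,47),(406,555),(120,553)],.026); d=np.diff(np.r_[P,P[:1]],axis=0)
print(P.mean(0),np.linalg.norm(d,axis=1),np.degrees(np.arctan2(d[:,1],d[:,0]))%180)
u=np.array([np.cos(np.radians(65.3)),np.sin(np.radians(65.3))]); print("origin",P.mean(0)+6.5*u)
n=u; print("y of outer corners rel", (P-(P.mean(0)+6.5*u))@n)
W=f([(292,66),(270,540),(188,540)],.026); print("slot edges y",(W-(P.mean(0)+6.5*u))@n)
# held parallel far top-end mid, height: pick TCP .0435 -> top is .0165 above TCP
p,R,o=tool(); T=f([(28,375),(118,378)],p[2]+.0165); print("par end",T,(T-p[:2]*1000)@n)
```

```text
[ 445.3918185  -323.55930081] [ 71.22499282 117.39613921  68.31708657 117.37582532] [ 65.12957137 155.63917778  65.06061239 157.05911208]
origin [ 448.10795448 -317.65399766]
y of outer corners rel [ 30.18686271 -41.03781502 -41.73276899  26.5837213 ]
slot edges y [-9.51600841 -9.10102489 10.42770549]
par end [[ 495.32526397 -292.08909941]
 [ 491.19875187 -300.37171541]] [ 3.91528744 -5.33387047]
```

```bash
python3 -m creep '{"hand":[1,1,1,1,1,1,1,1],"slide":[[0,0.03,-0.014],[0.03,0.039,-0.014],[0.06,0.039,-0.014],[0.085,0.039,-0.014],[0.095,0.039,-0.014],[0.095,0.039,-0.014],[0.095,0.039,-0.014],[0.095,0.039,-0.014]],"spin":[0,0,0,0,0,0,0,0]}'
python3 - <<'E'
from h import *
wrist("w9");goto(.4483,-.3177,.0475,65.5)
E
```

```text
time_s: 14.47
ee_pos: [0.4493, -0.3192, 0.1104]
eef_rot: [2.898, 1.568, -0.671]
force: [-1.1, -0.1, -3.2]
grip_width: 0.0097
goto [62.9, -1.1, 1.7] ('spin', np.float64(-0.0)) jaw now -114.5 q6 1.31 len 63
```

View pics/w9.png

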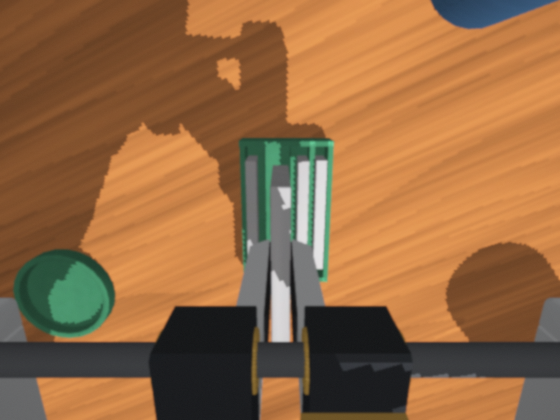

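The parallel is over the empty slot (slot columns about 264–292 at the far end, strip at 273–290). I lower slowly.

```bash
python3 -m creep '{"hand":[1,1,1,1,1,1,1,1,1],"slide":[[0.01,-0.001,0.001],[0.02,-0.001,0.001],[0.03,-0.001,0.001],[0.038,-0.001,0.001],[0.045,-0.001,0.001],[0.05,-0.001,0.001],[0.053,-0.001,0.001],[0.054,-0.001,0.001],[0.054,-0.001,0.001]],"spin":[0,0,0,0,0,0,0,0,0]}'
python3 - <<'E'
from h import *
goto(.4483,-.3177,.0475,65.5)
E
```

```text
time_s: 15.27
ee_pos: [0.448, -0.3178, 0.0544]
eef_rot: [-0.826, 1.571, 1.887]
force: [0.0, -0.1, -4.0]
grip_width: 0.0095
goto [6.9, -0.2, -0.3] ('spin', np.float64(-0.0)) jaw now -114.5 q6 1.32 len 7
```

```bash
python3 -m creep '{"hand":[1,1,1,1,1],"slide":[[0.002,0,0],[0.004,0,0],[0.0055,0,0],[0.0065,0,0],[0.0065,0,0]],"spin":[0,0,0,0,0]}'
```

```text
time_s: 15.68
ee_pos: [0.4479, -0.3177, 0.0478]
eef_rot: [-0.257, 1.571, 2.456]
force: [0.0, 0.7, -3.7]
grip_width: 0.0099
```

```bash
python3 -m creep '{"hand":[1,1,1],"slide":[[0.001,0,0],[0.0015,0,0],[0.0015,0,0]],"spin":[0,0,0]}'
```

```text
time_s: 15.93
ee_pos: [0.4481, -0.3178, 0.0475]
eef_rot: [2.856, 1.57, -0.713]
force: [-4.1, 3.7, 8.3]
grip_width: 0.0099
```

Contact with the floor at the expected height. I release.

```bash
python3 -m creep '{"hand":[0.7,0.6,0.5,0.4,0.3,0.2,0.1,0,0,0],"slide":[[0,0,0],[0,0,0],[0,0,0],[0,0,0],[0,0,0],[0,0,0],[-0.02,0,0],[-0.05,0,0],[-0.09,0,0],[-0.12,0,0]],"spin":[0,0,0,0,0,0,0,0,0,0]}'
python3 - <<'E'
from h import *
wrist("w10");goto(.618,-.08,.2,65.5)
E
```

```text
time_s: 16.77
ee_pos: [0.4481, -0.3178, 0.1691]
eef_rot: [2.899, 1.57, -0.671]
force: [0.5, -1.1, 0.3]
grip_width: 0.0471
goto [-25.4, -287.3, -54.1] ('spin', np.float64(-0.0)) jaw now -114.5 q6 1.32 len 293
```

View pics/w10.png

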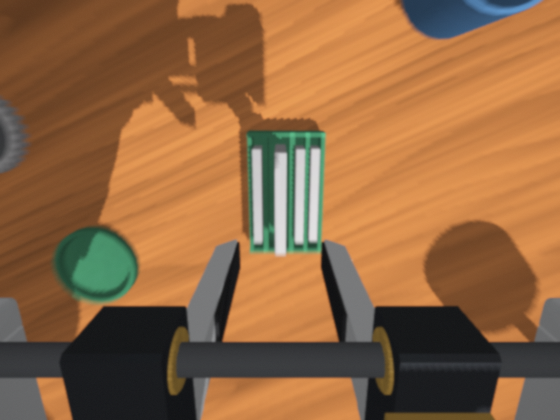

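The parallel stands in the slot (rows 150–254, column 281). On to the large gear.

```bash
python3 - <<'E'
from h import *
c=ctrl.calibration("wrist"); P=cast(c,[(280.5,152),(280,254)],.064)*1000; print(P,P.mean(0),np.linalg.norm(P[0]-P[1]))
E
python3 -m creep '{"hand":[-1,-1,-1,-1,-1,-1,-1,-1,-1,-1,-1],"slide":[[-0.025,-0.035,-0.007],[-0.025,-0.07,-0.014],[-0.025,-0.105,-0.02],[-0.025,-0.14,-0.027],[-0.025,-0.175,-0.034],[-0.025,-0.21,-0.04],[-0.025,-0.245,-0.047],[-0.025,-0.275,-0.053],[-0.025,-0.287,-0.054],[-0.025,-0.287,-0.054],[-0.025,-0.287,-0.054]],"spin":[-3,-6,-9,-12,-15,-18,-21,-24.5,-24.5,-24.5,-24.5]}'
python3 - <<'E'
from h import *
wrist("w11");goto(.618,-.08,.1,90)
E
```

```text
[[ 490.81597973 -338.99117018   64.        ]
 [ 406.67140312 -299.99063228   64.        ]] [ 448.74369143 -319.49090123   64.        ] 92.7434727077354
time_s: 17.73
ee_pos: [0.6159, -0.0793, 0.191]
eef_rot: [0.176, 1.57, -2.967]
force: [0.7, -1.1, -1.0]
grip_width: 0.0938
goto [91.3, -0.0, -2.3] ('spin', np.float64(-0.1)) jaw now -90.1 q6 1.38 len 91
```

View pics/w11.png

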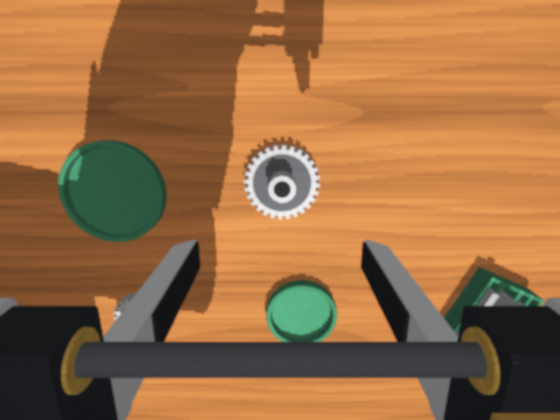

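Large gear hub top at (282,189), right ahead; large tray (112,190), small tray (301,312).

Run:
```python
from h import *
c=ctrl.calibration("wrist"); im=cv2.imread("pics/w11.png")
print("hub",cast(c,(282,188.5),.04)*1000)
hsv=cv2.cvtColor(im,cv2.COLOR_BGR2HSV); m=cv2.inRange(hsv,(0,0,50),(180,70,255)); m[:, :235]=0;m[:,330:]=0;m[:130]=0;m[230:]=0
k=max(cv2.findContours(m,cv2.RETR_EXTERNAL,cv2.CHAIN_APPROX_NONE)[0],key=cv2.contourArea)
P=cast(c,k[:,0],.014)[:,:2].astype(np.float32)*1000; print("disc",cv2.minEnclosingCircle(P),cv2.fitEllipse(P))
g=cv2.inRange(hsv,(60,70,25),(95,255,220))
for k in cv2.findContours(g,cv2.RETR_EXTERNAL,cv2.CHAIN_APPROX_NONE)[0]:
    if cv2.contourArea(k)<500: continue
    P=cast(c,k[:,0],0.014)[:,:2].astype(np.float32)*1000
    print("green",k[:,0].mean(0),cv2.minEnclosingCircle(P),cv2.fitEllipse(P))
goto(.618,-.08,.025,90)
```

```text
hub [[618.69320489 -82.16155711  40.        ]]
disc ((618.8597412109375, -81.85368347167969), 40.69169998168945) ((618.9420166015625, -81.81332397460938), (77.65605163574219, 77.8157730102539), 158.84812927246094)
green [300.97894737 312.95789474] ((457.14080810546875, -105.40716552734375), 45.04032897949219) ((458.4625244140625, -104.66153717041016), (82.51007843017578, 85.87427520751953), 102.03154754638672)
green [489.06666667 297.375     ] ((465.5276794433594, -332.7333068847656), 56.87871551513672) ((451.44085693359375, -338.7120361328125), (92.04210662841797, 121.33987426757812), 131.23512268066406)
green [111.41522491 190.05882353] ((608.7672119140625, 99.25118255615234), 56.671634674072266) ((608.4967041015625, 99.38143157958984), (108.09454345703125, 112.42095947265625), 24.746299743652344)
goto [166.3, -0.1, -2.4] ('spin', np.float64(-0.1)) jaw now -90.1 q6 1.38 len 166
```

```bash
python3 -m creep '{"hand":[-1,-1,-1,-1,-1,-1,-0.6,-0.2,0.2,0.5,0.5,0.5],"slide":[[0.04,0.003,-0.003],[0.08,0.003,-0.003],[0.12,0.003,-0.003],[0.15,0.003,-0.003],[0.165,0.003,-0.003],[0.165,0.003,-0.003],[0.165,0.003,-0.003],[0.165,0.003,-0.003],[0.165,0.003,-0.003],[0.165,0.003,-0.003],[0.165,0.003,-0.003],[0.165,0.003,-0.003]],"spin":[0,0,0,0,0,0,0,0,0,0,0,0]}' 45
python3 -m creep '{"hand":[0.8,0.8,0.8,0.8,0.8],"slide":[[0,0,0],[0,0,0],[0,0,0],[0,0,0],[0,0,0]],"spin":[0,0,0,0,0]}' 45
```

```text
time_s: 18.78
ee_pos: [0.6195, -0.0821, 0.0271]
eef_rot: [2.969, 1.57, -0.173]
force: [-0.2, 0.5, -0.8]
grip_width: 0.0572
time_s: 19.2
ee_pos: [0.6192, -0.0819, 0.0265]
eef_rot: [-1.226, 1.571, 1.915]
force: [-0.4, 1.6, 0.2]
grip_width: 0.0273
```

```bash
python3 -m creep '{"hand":[0.8,0.8,0.8,0.8,0.8,0.8,0.8,0.8,0.8,0.8],"slide":[[-0.02,0,0],[-0.05,0,0],[-0.08,0,0],[-0.1,-0.03,0.002],[-0.12,-0.065,0.005],[-0.12,-0.1,0.007],[-0.12,-0.13,0.009],[-0.12,-0.14,0.01],[-0.12,-0.14,0.01],[-0.12,-0.14,0.01]],"spin":[0,0,0,0,0,0,0,0,0,0]}'
python3 - <<'E'
from h import *
c,im=wrist("w12")
hsv=cv2.cvtColor(im,cv2.COLOR_BGR2HSV)
g=cv2.inRange(hsv,(60,70,25),(95,255,220))
for k in cv2.findContours(g,cv2.RETR_EXTERNAL,cv2.CHAIN_APPROX_NONE)[0]:
    if cv2.contourArea(k)<500: continue
    P=cast(c,k[:,0],0.014)[:,:2].astype(np.float32)*1000
    print("green",k[:,0].mean(0),cv2.minEnclosingCircle(P),cv2.fitEllipse(P))
goto(.6085,.1035,.0306)
E
```

```text
time_s: 20.03
ee_pos: [0.6089, 0.058, 0.1457]
eef_rot: [0.246, 1.569, -2.896]
force: [1.0, -1.1, -6.9]
grip_width: 0.0271
green [441.94512195 317.43902439] ((470.8199462890625, -108.51445007324219), 42.692073822021484) ((476.153076171875, -113.60667419433594), (38.275718688964844, 80.36357116699219), 141.2600860595703)
green [228.6871345  184.44152047] ((608.5173950195312, 101.84561920166016), 55.09062576293945) ((618.4237060546875, 109.23790740966797), (80.52015686035156, 114.26323699951172), 38.378761291503906)
green [ 33.68449198 173.69518717] ((627.4859619140625, 289.2955017089844), 59.26849365234375) ((627.7587280273438, 290.0442199707031), (63.37643814086914, 115.46188354492188), 76.14508056640625)
goto [115.2, -46.3, 0.5] jaw now -90.0 q6 1.61 len 124
```

View pics/w12.png

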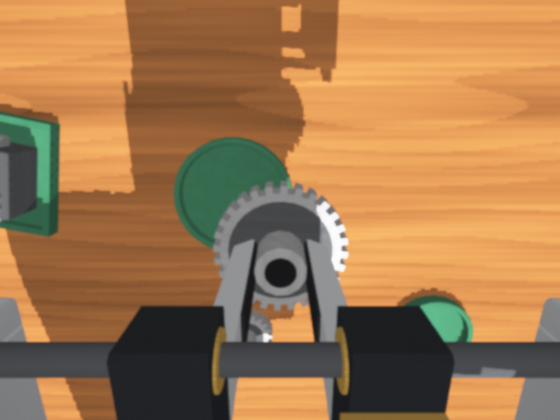

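The gear hangs level; tray centre near (232,193), partly hidden, about (608.5, 102.5) mm. I move over it and part-way down.

```bash
python3 -m creep '{"hand":[0.8,0.8,0.8,0.8,0.8,0.8,0.8,0.8],"slide":[[0,-0.03,0],[0.02,-0.045,0.001],[0.05,-0.045,0.001],[0.075,-0.045,0.001],[0.085,-0.045,0.001],[0.085,-0.045,0.001],[0.085,-0.045,0.001],[0.085,-0.045,0.001]],"spin":[0,0,0,0,0,0,0,0]}'
python3 - <<'E'
from h import *
c,im=wrist("w13"); goto(.6085,.1025,.0306)
E
```

```text
time_s: 20.75
ee_pos: [0.6094, 0.1024, 0.0633]
eef_rot: [-3.041, 1.568, 0.099]
force: [0.5, 0.1, -5.7]
grip_width: 0.0272
goto [32.8, 0.1, 1.0] jaw now -90.1 q6 1.68 len 33
```

View pics/w13.png

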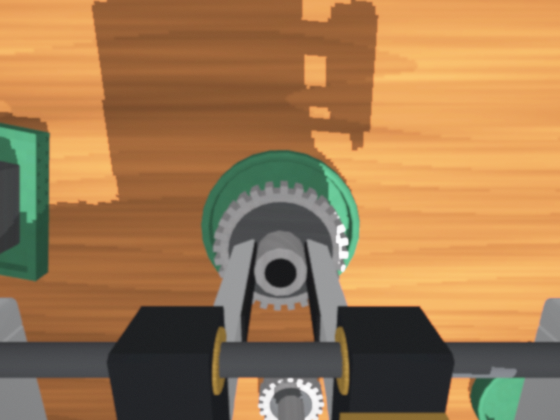

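Tray spans columns 202–358 (centre 280), gear 214–348 (centre 281): centred. I lower.

```bash
python3 -m creep '{"hand":[0.8,0.8,0.8,0.8,0.8,0.8,0.8,0.8],"slide":[[0.01,0,0],[0.018,0,0.001],[0.023,0,0.001],[0.027,0,0.001],[0.03,0,0.001],[0.032,0,0.001],[0.0325,0,0.001],[0.0325,0,0.001]],"spin":[0,0,0,0,0,0,0,0]}'
```

```text
time_s: 21.47
ee_pos: [0.6074, 0.103, 0.0304]
eef_rot: [2.727, 1.571, -0.415]
force: [-9.2, -1.9, 9.9]
grip_width: 0.027
```

```bash
python3 -m creep '{"hand":[0.3,0.1,-0.1,-0.3,-0.5,-0.5,-0.5,-0.5,-0.5,-0.5],"slide":[[0,0,0],[0,0,0],[0,0,0],[0,0,0],[-0.002,0,0],[-0.02,0,0],[-0.06,0,0],[-0.1,0,0],[-0.12,0,0],[-0.12,0,0]],"spin":[0,0,0,0,0,0,0,0,0,0]}'
python3 - <<'E'
from h import *
c,im=wrist("w14"); goto(.455,.0925,.17)
E
```

```text
time_s: 22.3
ee_pos: [0.6093, 0.1032, 0.1547]
eef_rot: [-3.034, 1.562, 0.107]
force: [0.1, 0.2, 1.2]
grip_width: 0.0708
goto [-19.1, 10.7, 153.2] jaw now -90.0 q6 1.68 len 155
```

View pics/w14.png

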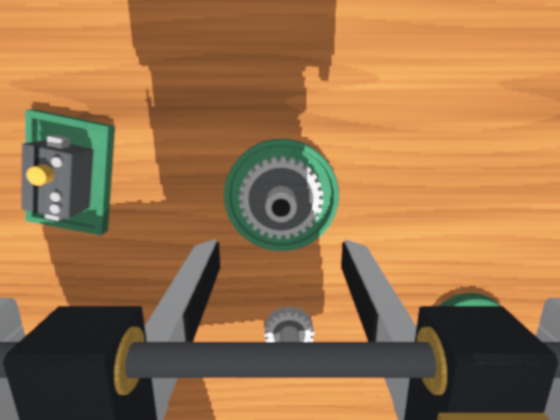

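The large gear lies centred and flat in its tray (tray 225–338, gear 240–323). Next the small gear.

```bash
python3 -m creep '{"hand":[-0.7,-0.7,-0.7,-0.7,-0.7,-0.7,-0.7,-0.7],"slide":[[-0.01,0.003,0.035],[-0.02,0.006,0.07],[-0.02,0.009,0.11],[-0.02,0.011,0.145],[-0.02,0.011,0.153],[-0.02,0.011,0.153],[-0.02,0.011,0.153],[-0.02,0.011,0.153]],"spin":[0,0,0,0,0,0,0,0]}'
python3 - <<'E'
from h import *
c,im=wrist("w15"); goto(.455,.0925,.0265)
E
```

```text
time_s: 23.02
ee_pos: [0.4552, 0.092, 0.1686]
eef_rot: [0.065, 1.57, -3.077]
force: [0.2, -0.7, 0.5]
grip_width: 0.0797
goto [142.0, -0.5, 0.1] jaw now -90.0 q6 1.69 len 142
```

View pics/w15.png

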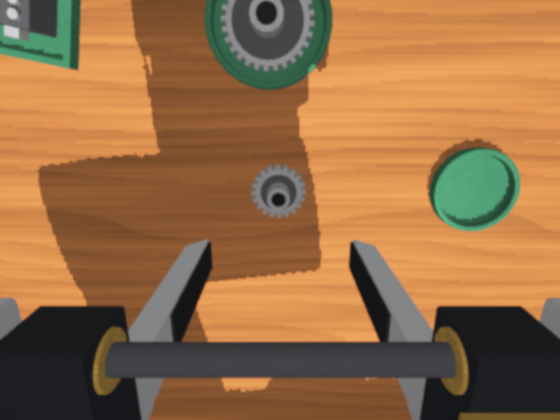

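Small gear hub top at (278,198), disc (279,191); small tray at (474,189).

Run:
```python
from h import *
c=ctrl.calibration("wrist"); im=cv2.imread("pics/w15.png")
print("hub",cast(c,(278.5,198),.04)*1000,"disc",cast(c,(278.5,191.5),.014)*1000)
hsv=cv2.cvtColor(im,cv2.COLOR_BGR2HSV)
g=cv2.inRange(hsv,(60,70,25),(95,255,220)); g[:120]=0
for k in cv2.findContours(g,cv2.RETR_EXTERNAL,cv2.CHAIN_APPROX_NONE)[0]:
    if cv2.contourArea(k)<500: continue
    P=cast(c,k[:,0],0.014)[:,:2].astype(np.float32)*1000
    print("green",k[:,0].mean(0),cv2.minEnclosingCircle(P),cv2.fitEllipse(P))
```

```text
hub [[454.86166236  93.25310706  40.        ]] disc [[454.33532834  93.37921145  14.        ]]
green [474.65145228 188.14937759] ((456.01898193359375, -101.6298599243164), 44.219688415527344) ((455.61419677734375, -101.72648620605469), (82.51622772216797, 87.58677673339844), 155.92254638671875)
```

```bash
python3 -m creep '{"hand":[-0.7,-0.7,-0.7,-0.7,-0.7,-0.4,0,0.4,0.7,0.9,0.9,0.9],"slide":[[0.04,-0.001,0],[0.08,-0.001,0],[0.115,-0.001,0],[0.135,-0.001,0],[0.142,-0.001,0],[0.142,-0.001,0],[0.142,-0.001,0],[0.142,-0.001,0],[0.142,-0.001,0],[0.142,-0.001,0],[0.142,-0.001,0],[0.142,-0.001,0]],"spin":[0,0,0,0,0,0,0,0,0,0,0,0]}' 40
python3 -m creep '{"hand":[0.9,0.9,0.9,0.9,0.9],"slide":[[0,0,0],[0,0,0],[0,0,0],[0,0,0],[0,0,0]],"spin":[0,0,0,0,0]}' 40
```

```text
time_s: 24.07
ee_pos: [0.4546, 0.0931, 0.0275]
eef_rot: [-3.057, 1.57, 0.085]
force: [-0.4, -0.4, 0.2]
grip_width: 0.0366
time_s: 24.48
ee_pos: [0.4544, 0.0931, 0.0271]
eef_rot: [-2.703, 1.571, 0.438]
force: [-1.4, 0.6, 3.0]
grip_width: 0.0209
```

Gripped. Lift and carry most of the way to (456, −102), stopping short to look.

```bash
python3 -m creep '{"hand":[0.9,0.9,0.9,0.9,0.9,0.9,0.9,0.9,0.9,0.9,0.9],"slide":[[-0.02,0,0],[-0.05,0,0],[-0.08,0,0],[-0.1,0.03,0],[-0.12,0.065,0],[-0.12,0.1,0],[-0.12,0.13,0],[-0.12,0.15,-0.001],[-0.12,0.15,-0.001],[-0.12,0.15,-0.001],[-0.12,0.15,-0.001]],"spin":[0,0,0,0,0,0,0,0,0,0,0]}'
python3 - <<'E'
from h import *
c,im=wrist("w16")
hsv=cv2.cvtColor(im,cv2.COLOR_BGR2HSV)
g=cv2.inRange(hsv,(60,70,25),(95,255,220)); g[:120]=0
for k in cv2.findContours(g,cv2.RETR_EXTERNAL,cv2.CHAIN_APPROX_NONE)[0]:
    if cv2.contourArea(k)<500: continue
    P=cast(c,k[:,0],0.014)[:,:2].astype(np.float32)*1000
    print("green",k[:,0].mean(0),cv2.minEnclosingCircle(P),cv2.fitEllipse(P))
goto(.4565,-.1025,.0311)
E
```

```text
time_s: 25.4
ee_pos: [0.455, -0.0566, 0.1466]
eef_rot: [-0.331, 1.57, 2.81]
force: [-0.4, 0.7, -3.5]
grip_width: 0.0209
green [330.66409266 192.96138996] ((455.5565490722656, -103.80733489990234), 42.593475341796875) ((457.93963623046875, -106.0059814453125), (74.28597259521484, 86.93704223632812), 135.12603759765625)
green [533.5952381  212.32738095] ((443.3620300292969, -319.9478759765625), 70.31278228759766) ((439.4349670410156, -313.5231628417969), (90.82263946533203, 115.77503204345703), 89.53945922851562)
goto [115.6, 46.3, -1.5] jaw now -90.0 q6 1.37 len 125
```

View pics/w16.png

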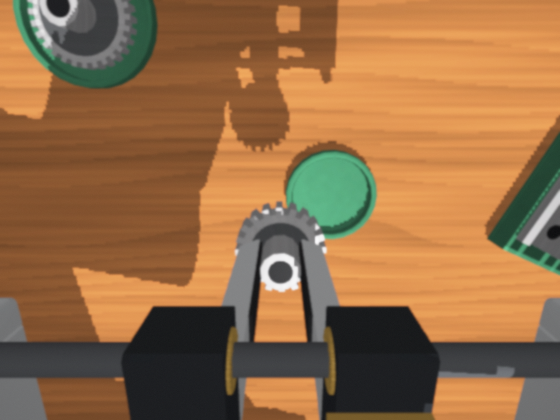

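The small gear hangs level; tray centre at (331,195), about (456, −103) mm. Move above and part-way down.

```bash
python3 -m creep '{"hand":[0.9,0.9,0.9,0.9,0.9,0.9,0.9,0.9],"slide":[[0,0.03,-0.001],[0.02,0.046,-0.001],[0.05,0.046,-0.001],[0.075,0.046,-0.001],[0.085,0.046,-0.001],[0.085,0.046,-0.001],[0.085,0.046,-0.001],[0.085,0.046,-0.001]],"spin":[0,0,0,0,0,0,0,0]}'
python3 - <<'E'
from h import *
c,im=wrist("w17"); goto(.456,-.103,.0311)
E
```

```text
time_s: 26.12
ee_pos: [0.4571, -0.1028, 0.0634]
eef_rot: [2.845, 1.569, -0.296]
force: [0.5, -0.7, -3.6]
grip_width: 0.0212
goto [32.4, 0.1, 1.2] jaw now -90.0 q6 1.27 len 32
```

View pics/w17.png

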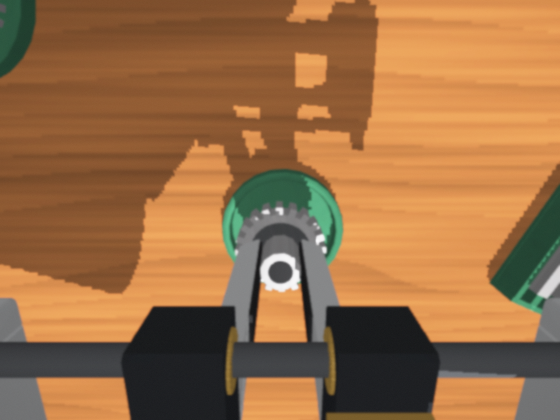

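Tray columns 222–342 (centre 282), gear centre 281: centred. Lower.

```bash
python3 -m creep '{"hand":[0.9,0.9,0.9,0.9,0.9,0.9,0.9,0.9],"slide":[[0.01,0,0],[0.018,0,0.001],[0.023,0,0.001],[0.027,0,0.001],[0.03,0,0.001],[0.032,0,0.001],[0.0325,0,0.001],[0.0325,0,0.001]],"spin":[0,0,0,0,0,0,0,0]}'
```

```text
time_s: 26.83
ee_pos: [0.4554, -0.103, 0.0308]
eef_rot: [2.589, 1.571, -0.553]
force: [-10.6, 3.0, 22.2]
grip_width: 0.0215
```

```bash
python3 -m creep '{"hand":[0.5,0.3,0.1,-0.1,-0.2,-0.2,-0.2,-0.2,-0.2,-0.2],"slide":[[0,0,0],[0,0,0],[0,0,0],[0,0,0],[-0.002,0,0],[-0.02,0,0],[-0.06,0,0],[-0.1,0,0],[-0.12,0,0],[-0.12,0,0]],"spin":[0,0,0,0,0,0,0,0,0,0]}'
python3 - <<'E'
from h import *
c,im=wrist("w18"); goto(.3,-.45,.25)
E
```

```text
time_s: 27.67
ee_pos: [0.4571, -0.1035, 0.1541]
eef_rot: [2.848, 1.563, -0.294]
force: [-0.5, 0.6, 0.4]
grip_width: 0.0561
goto [-98.7, 347.0, 155.5] jaw now -90.0 q6 1.27 len 393
```

View pics/w18.png

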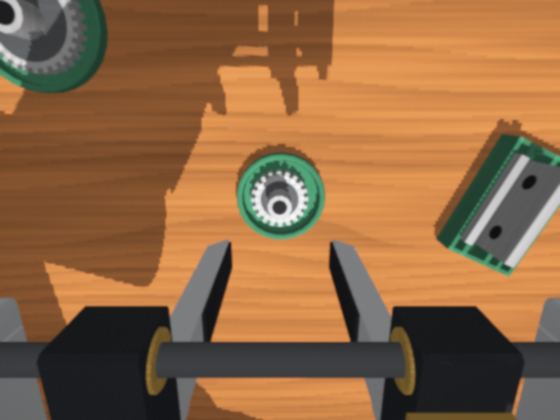

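The small gear lies flat, centred in its tray (281,197). I rise and back out of view for a final check from top and side.

```bash
python3 -m creep '{"hand":[-0.2,-0.2,-0.2,-0.2,-0.2,-0.2,-0.2,-0.2,-0.2,-0.2,-0.2,-0.2],"slide":[[-0.03,0.02,0.01],[-0.06,0.05,0.025],[-0.09,0.08,0.04],[-0.1,0.11,0.055],[-0.1,0.145,0.07],[-0.1,0.18,0.085],[-0.1,0.215,0.1],[-0.1,0.25,0.115],[-0.1,0.285,0.13],[-0.1,0.315,0.14],[-0.1,0.345,0.155],[-0.1,0.345,0.155]],"spin":[0,0,0,0,0,0,0,0,0,0,0,0]}'
python3 -m creep '{"hand":[-0.2,-0.2,-0.2],"slide":[[0,0,0],[0,0,0],[0,0,0]],"spin":[0,0,0]}'
python3 - <<'E'
from h import *
t=ctrl.camera("top")[:,:,::-1].copy(); s=ctrl.camera("side")[:,:,::-1].copy()
cv2.imwrite("pics/top1.png",cv2.resize(t[150:280,80:510],None,fx=1.86,fy=1.86,interpolation=cv2.INTER_CUBIC)); cv2.imwrite("pics/side1.png",s)
c=ctrl.calibration("top")
for n,X in dict(bottle=(.5915,.489,.05)).items(): pass
E
```

```text
time_s: 28.72
ee_pos: [0.2973, -0.4514, 0.2471]
eef_rot: [-0.799, 1.568, 2.338]
force: [-0.7, -0.1, -1.1]
grip_width: 0.0568
time_s: 28.97
ee_pos: [0.3005, -0.447, 0.249]
eef_rot: [-1.198, 1.57, 1.944]
force: [-0.4, -0.1, 0.2]
grip_width: 0.056
```

View pics/top1.png

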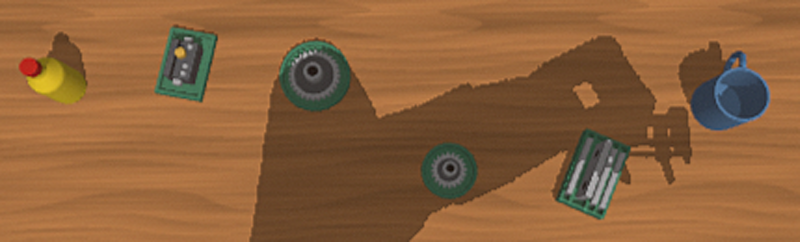

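View pics/side1.png

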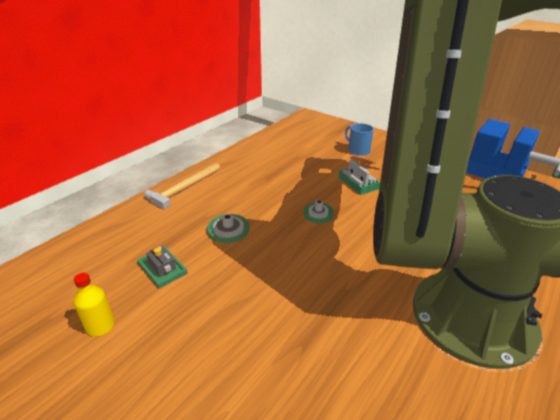

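Both views show all four pieces in their places: holder, large gear, small gear and the parallel upright in the rack. The bottle and mug are at their starting pixels. Handing in.

Run:
```python
from station import ctrl
ctrl.hand_in(); print(ctrl.get_obs()["time_s"])
```

```text
the job is handed in; nothing more can be done
the job is handed in; nothing more can be done
```

All four pieces are put away and the job is handed in, at about 29 s of the 128 s allowed. I lowered each piece until the force reading showed contact, then released it. Each release was followed by a wrist picture, and I took top and side pictures at the end.

| Piece | Last check |
|---|---|
| Tool holder | About 1 mm off centre in the oblong tray, lined up with it |
| Parallel | In the empty slot, about 2 mm off the slot centre by the picture; let go at the height expected for fully down |
| Large gear | Flat in its tray, centred by eye |
| Small gear | Flat in its tray, centred by eye |
| Oil bottle and mug | Not touched, and unmoved in the final pictures |

- **Large tray position:** one oblique view put it about 4 mm from the others. The closer views settled it before I lowered the gear.
- **Holder contact:** it touched down about 2 mm higher than I had worked out, with a sideways force of about 11 N. The picture after release showed it sitting level, but I did not measure its height.

No check failed; hand-in gives no verdict.

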